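# Snap the clip cover over a tube laid in its saddles

## Task

Lay the square tube into the two saddle notches of the cradle so that it sits level and fully home with both ends sticking out about equally past the saddles, and let go of it. Then set the clip cover over the tube, centred between the two spring catches and press it straight down until both catches snap over its edges and it sits flat on its seat; finish while still holding the cover by its rib and pressing it firmly down on the seat. Leave the tape measure, the steel offcut and the red magnet where they are.

Things in the scene. Friction and masses are not known exactly. Their poses are not given: they have to be found in the camera images.
- cradle: Dark steel base plate 130 x 190 x 8 mm fixed on the worktop (place and yaw vary), with two grey saddle blocks at y = -80 and +80 mm and a clip station off-centre at y = 24 to 60 mm. Origin: centre of the plate's underside; y runs along the tube's place, x across it, z up. The middle of the plate is free from y = -70 to +22 mm, with room for fingers holding the tube's middle.
- saddle_mid (a point): Point of the cradle midway between the two saddle notches, at the height of their floors (30 mm above the worktop), axes as the cradle's; the tube's origin belongs here. Each saddle is 48 mm wide in x, 14 mm thick in y; its open-topped notch is 20 mm wide with upright sides 6 mm high, then 45 degree flares up to 34 mm wide at 43 mm height.
- clip_seat (a point): Point of the clip station, 42 mm along the cradle's +y from saddle_mid, midway between two seat blocks (10 mm wide at x = -39 and +39 mm), at the height of their tops (48.5 mm above the worktop), axes as the cradle's. The cover's origin belongs here. A tube that is home lies 1.5 mm below it; one that is not keeps the cover from snapping.
- catch_a (a joint): Angle (rad) of the spring catch at the clip station's +x side; 0 at rest, grows as it is pushed outward. Steel leaf 30 mm wide in y, hinged at its foot, top 69 mm above the worktop. Its nose reaches 3 mm over the cover's edge: the two noses are 84 mm apart with flat undersides at 56.5 mm height; from them ramps 30 degrees off vertical open upwards to 98 mm.
- catch_b (a joint): The same for the like catch at the -x side. The cover's edges push both catches apart (to about 0.07 rad), which takes a growing downward push, 9 to 17 N in all at its greatest; when the cover is 3 mm above its seat they spring back over it to 0 and the push suddenly drops to almost nothing; then the cover meets its rigid seat.
- tube: Square steel tube offcut, 17 x 220 x 17 mm, 90 g, loose on the worktop. Origin: centre of its underside; y along the tube, z up.
- cover: Bare aluminium clip cover, loose on the worktop: flat plate 90 x 38 x 5 mm (x, y, z), its 38 mm edges at x = -45 and +45 mm bevelled to 84 mm width below, with an upright grip rib in its middle, 14 mm thick in x, 36 mm long in y, 5 to 39 mm above the underside; 100 to 200 g. Origin: centre of its underside, z up. Its x axis goes across the tube, either way round.
- tape_measure: Orange tape measure, 37 x 85 x 60 mm, bystander in front of the cradle (nearer the robot). Origin: underside centre.
- steel_offcut: Short steel bar offcut, 20 x 85 x 12 mm, bystander behind the cradle. Origin: underside centre.
- arrow_magnet: Red arrow-shaped welding magnet, 75 x 100 x 16 mm, bystander behind the cradle. Origin: underside centre.
Things that resemble listed ones, but are neither listed nor needed, are in the scene too. Several things look just like the cover: the one meant starts farthest to the robot's right.

How it is judged:
On the way, in this order (a step that is already met when the one before it is completed fails the run):
1. the tube lies home and level in both saddles, let go of (z of tube in the frame of saddle_mid between -0.003 and 0.0025 m and horizontal distance between tube and saddle_mid below 0.017 m and angle between the y axis of tube and the y axis of cradle, either way round below 0.05 rad and contact force between the fingers and tube below 0.1 N), for 0.2 s.
2. the cover sits on its seat with both catches sprung back over it (z of cover in the frame of clip_seat between -0.003 and 0.0018 m and horizontal distance between cover and clip_seat below 0.012 m and angle between cover's own z axis and vertical below 0.05 rad and value of joint each of catch_a, catch_b below 0.03 rad), for 0.1 s.
At the end, for the whole second after the job is handed in: Tube in both notches (underside within 2.5 mm of their floors, 17 mm of centre, 0.05 rad); cover on its seat (1.8 mm high, 12 mm sideways, tilt 0.05, square 0.1 rad), both catches sprung back over it (under 0.03 rad); cover pressed on the cradle with over 5 N, fingers on it with over 3 N (all of step 2 and z of tube in the frame of saddle_mid between -0.003 and 0.0025 m and horizontal distance between tube and saddle_mid below 0.017 m and angle between the y axis of tube and the y axis of cradle, either way round below 0.05 rad and angle between the x axis of cover and the x axis of cradle, either way round below 0.1 rad and contact force between cover and cradle above 5 N and contact force between the fingers and cover above 3 N); the arm keeps its last pose, push and grip.
It fails at once if the tape measure is disturbed (moved over 25 mm) (distance of tape_measure from where it was at the start of the episode above 0.025 m).
It fails at once if the steel offcut is disturbed (moved over 25 mm) (distance of steel_offcut from where it was at the start of the episode above 0.025 m).
It fails at once if the magnet is disturbed (moved over 25 mm) (distance of arrow_magnet from where it was at the start of the episode above 0.025 m).
It also fails if it takes over 59 s, if anything falls off the work surface, if the arm or the gripper's body presses on something with over 40 N, if the wrist force passes 120 N, or if a joint passes its speed limit or range.

## Robot

A 7-joint arm with a two-finger parallel gripper is mounted at the origin on a cart in front of the work surface, level with it; the furniture and walls round the work are solid. World frame = base frame: x ahead of the robot, y to its left, z up, the work surface at z = 0. Lengths are in m, angles in rad, forces in N, time in s.
With the tool pointing down it reaches from about 0.35 to 0.9 m from the base axis. Payload 8.1 kg.
Tool frame: the origin (TCP) lies between the finger pads; the fingertips stand 14 mm ahead of it and the grasp point (between the pads) lies 5 mm behind it; z points along the fingers, y is the line along which they close (so a half turn about z gives the same grasp; the last joint's range is limited). The gripper opens to 92 mm and grips with 3 to 60 N. Pads are 19 mm wide; open, the fingers measure 130 mm over their backs; the gripper's body (75 mm by 190 mm) begins 47 mm behind the grasp point.
Start: joints at [-1.324, 0.434, 0.025, 1.573, -0.012, 1.134, -0.075], TCP at [0.214, 0.587, 0.241] pointing down, gripper open.
Joint ranges: [-2.62, 2.62], [-0.44, 2.09], [-1.27, 1.32], [0.08, 2.57], [-1.32, 4.46], [0.12, 2], [-2.74, 2.74]. Speed limits (rad/s): [2.22, 2.22, 3.01, 3.01, 3.14, 3.14, 3.14].

## Interface

Orientations are given as a unit quaternion [x, y, z, w].
In Python, from plant import robot gives the robot as it stands.
- The arm moves only by the tool servo_tool, never from a script. Its argument "targets" is a list that holds one entry, the list of rows, each a list of 6 numbers: the shift along the tool's x, y, z in cm, then the turn, a rotation vector about the tool's x, y, z in degrees. In form: [[[tx, ty, tz, ax, ay, az], ...]]. A call has 1 to 20 rows; each row shifts and turns the commanded pose from where the row before left it, along the tool's axes as they then stand; what a row does not reach is not made up. A row lasts 1/10 s, in which the tool goes at most 50 mm and 8.59 degrees, less where a joint would pass 70% of its speed; a pose out of reach is approached as far as the arm can. A call is refused whole if a number of a shift passes 5 or a number of a turn 8.59, either way. A call with a gripper value outside its range is refused whole. "gripper" is the finger opening in cm, from 0 to 9.18, set as the call begins (left out, the last holds). The fingers move at their own pace and stop on an object; the grip force is fixed at half the most. Time passes only in rows, so rows that do not move let the fingers close. It gives the time, the measured TCP pose, the force, the opening and the grip force at its end, in the units of the state.
- robot.read_state(): the state, without advancing time (a new reading comes with each control period).
- robot.get_image(name): name is "scene" or "top"; returns (picture, depth): 400x640x3 uint8, blue, green, red; 400x640 float32, m along the optical axis (not along the pixel's ray), 0 where there is no reading.
- robot.get_calibration(name): a dict with "mtx" (3x3 intrinsics, pixels), "R" (3x3) and "t" (3): a world point X has camera coordinates R X + t. Camera axes: x right, y down, z forward; pixel columns grow to the right and rows downward; lengths in m; the calibration is good to about 2 mm. A picture is of the moment at which its call begins. get_calibration takes no time and is no camera call.
- robot.finish_job(): hands the job in; it is judged then, once.
The state is a dict: "clock": time; "qpos": joint angles; "qvel": joint speeds; "effort": joint torques, N m; "eef_pos": TCP position; "orientation": TCP orientation; "contact_force": force on the tool from outside, world axes, zero at the start; "torque": the same for the moment, N m; "gripper_width": opening from 0.0 (shut) to 1.0 (fully open); "gripper_force": force on a finger pad.
Only numpy, scipy, OpenCV 4.12 (cv2) and the standard library are available. Lean on these libraries where they do the work, as an engineer would, in place of code of your own. Each camera call takes 0.05 s, during which the arm holds its last target. There are 200 camera calls.

## Working session

There is one attempt and no reset: what is moved stays moved. The work goes in short steps, Python scripts to look and compute and a tool call to move; the robot and the scene stay as the last step left them, time stands still between calls to the robot, and variables do not carry over. Pictures are saved under pics/ and viewed, at most 10 in all, crops included, and the job is handed in when it is done.

Besides the shell and the picture viewer there is one more tool, called after "Request:" by a JSON object that holds its "method" and its "body", one argument or row to a line. servo_tool: Moves the arm, as the interface text tells. Its arguments: {"type":"object","properties":{"targets":{"type":"array","items":{"type":"array","items":{"type":"array","items":{"type":"number"}}}},"gripper":{"type":"number"}},"required":["targets"]}

```bash
mkdir -p pics
cat > h.py <<'E'
import numpy as np,cv2,sys
sys.path.insert(0,'.')
from plant import robot
from scipy.spatial.transform import Rotation as Ro
def cloud(name):
    im,d=robot.get_image(name);c=robot.get_calibration(name)
    K=c['mtx'];v,u=np.mgrid[:400,:640]
    P=np.stack([(u-K[0][2])/K[0][0]*d,(v-K[1][2])/K[1][1]*d,d],-1)
    W=(P-np.array(c['t']))@np.array(c['R'])
    W[d==0]=np.nan
    return im,d,W,c
E
python3 - <<'E'
from h import *
for n in('top','scene'):
    im,d,W,c=cloud(n);cv2.imwrite(f'pics/{n}0.png',im);np.save(f'{n}0.npy',W)
    print(n,-np.array(c['R']).T@np.array(c['t']),c['mtx'])
print(robot.read_state())
E
```

```text
top [0.39011497 0.07889525 1.48773433] [[499.21859413   0.         321.68621691]
 [  0.         499.21859413 197.53617122]
 [  0.           0.           1.        ]]
scene [ 0.07222733 -0.80168806  0.50254163] [[392.32262892   0.         312.97607264]
 [  0.         392.32262892 196.81492283]
 [  0.           0.           1.        ]]
{'clock': 0.1, 'qpos': array([-1.32359278,  0.43515516,  0.02500983,  1.57398061, -0.01159747,
        1.13396064, -0.07511493]), 'qvel': array([ 1.04014535e-03, -9.84473665e-04, -4.80609910e-05, -1.25825491e-03,
        1.56049116e-03,  7.03037974e-04,  1.31592245e-03]), 'effort': array([ 3.07744827e-03, -6.69124174e+01,  9.87602770e-01, -3.15142500e+01,
       -6.05895510e-02,  3.74188379e-02,  2.24315755e-05]), 'eef_pos': array([0.21412129, 0.58673904, 0.24003255]), 'orientation': array([ 1.74068421e-01,  9.84733326e-01, -6.77712223e-04, -4.76268291e-05]), 'contact_force': array([ 0.40381311, -0.64495778, -0.45862217]), 'torque': array([ 0.03888842, -0.02352629,  0.04293896]), 'gripper_force': 0.0, 'gripper_width': 0.9976271573400889}
```

View pics/top0.png

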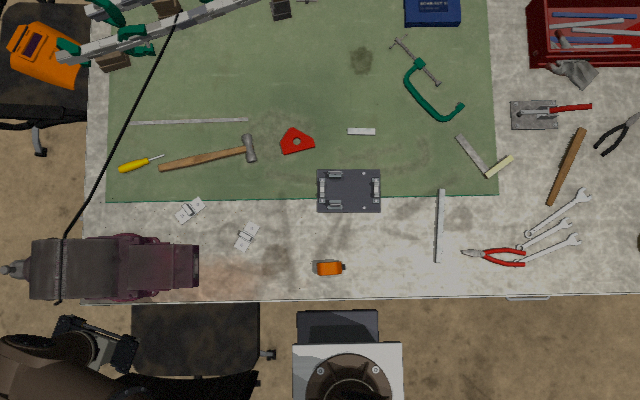

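View pics/scene0.png

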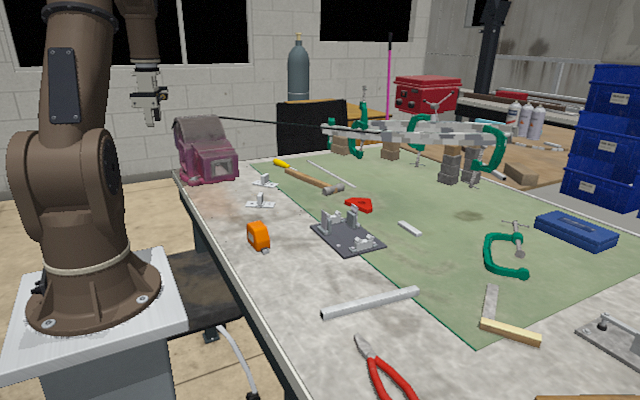

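The top view shows the cradle at (348,190) with its clip station on the left (+y) side, the tube at (440,226), and two cover-like things at (246,236) and (189,210). The one at (246,236) is farther to the robot's right, so it is the target. The tape measure is at (328,268).

Run:
```python
from h import *
W=np.load('top0.npy');im=cv2.imread('pics/top0.png')
hsv=cv2.cvtColor(im,cv2.COLOR_BGR2HSV)
def roi(u0,u1,v0,v1,zlo,zhi,nm):
    w=W[v0:v1,u0:u1];m=(w[...,2]>zlo)&(w[...,2]<zhi)
    p=w[m];
    if len(p)<5: print(nm,len(p));return
    r=cv2.minAreaRect(p[:,:2].astype(np.float32)*1000)
    print(nm,len(p),'z',np.round(np.percentile(p[:,2],[5,50,95]),4),'rect',np.round(r[0],1),np.round(r[1],1),round(r[2],1),'mean',p.mean(0).round(4))
roi(310,330,150,160,-.1,.1,'table');roi(400,420,215,235,-.1,.1,'table2')
roi(425,455,180,270,.010,.03,'tube')
roi(225,270,215,260,.002,.012,'coverplate');roi(225,270,215,260,.025,.06,'coverrib')
roi(170,210,190,228,.025,.06,'other rib')
roi(310,390,160,220,.004,.014,'plate')
roi(310,390,160,220,.026,.08,'cradle high')
roi(310,328,160,220,.026,.08,'saddle+');roi(370,390,160,220,.026,.08,'saddle-')
roi(328,350,160,220,.044,.052,'seats');roi(328,350,160,220,.055,.08,'catches')
z=W[160:220,310:390,2]
big=lambda a,b,c,d:cv2.resize(im[c:d,a:b],None,fx=5,fy=5,interpolation=cv2.INTER_CUBIC)
a=big(310,390,160,220);b=big(210,290,206,266)
cv2.imwrite('pics/crop.png',np.hstack([a,b]))
```

```text
table 200 z [-0.0021  0.0027  0.0078] rect [707.5  68.5] [57.7 29.7] 88.9 mean [0.7074 0.0684 0.0027]
table2 398 z [-0.0059 -0.0002  0.0049] rect [ 490.3 -196.4] [59.8 57.9] 88.5 mean [ 4.901e-01 -1.962e-01 -2.000e-04]
tube 467 z [0.0113 0.0175 0.0227] rect [ 489.9 -275.8] [ 71.7 258.3] 87.0 mean [ 0.486  -0.2827  0.0173]
coverplate 718 z [0.0022 0.0043 0.0098] rect [462.5 288.3] [132.  130.6] 89.1 mean [0.4618 0.2879 0.005 ]
coverrib 64 z [0.0324 0.0401 0.0453] rect [464.8 290. ] [36.3 13.7] 58.6 mean [0.4644 0.2893 0.0394]
other rib 70 z [0.0319 0.0384 0.0451] rect [545.6 458.3] [36.7 14.5] 37.4 mean [0.5455 0.4572 0.0382]
plate 2477 z [0.0044 0.0081 0.0128] rect [598.8 -20.3] [238.9 179.3] 88.9 mean [ 0.6027 -0.0202  0.0083]
cradle high 306 z [0.0276 0.0431 0.0663] rect [595.2 -16.4] [171.4  98.5] 88.9 mean [0.5971 0.0021 0.0445]
saddle+ 67 z [0.0272 0.0375 0.0453] rect [596.9  64.8] [ 8.9 47.3] 88.9 mean [0.5969 0.0648 0.0364]
saddle- 83 z [0.0276 0.0366 0.0472] rect [593.9 -94.9] [14.2 48.1] 90.0 mean [ 0.594  -0.095   0.0366]
seats 66 z [0.0447 0.0489 0.051 ] rect [593.4  27. ] [32.4 92.2] 88.8 mean [0.5892 0.0283 0.0483]
catches 54 z [0.0561 0.063  0.0722] rect [596.1  26.2] [29.  98.5] 88.7 mean [0.6029 0.0263 0.0636]
```

View pics/crop.png

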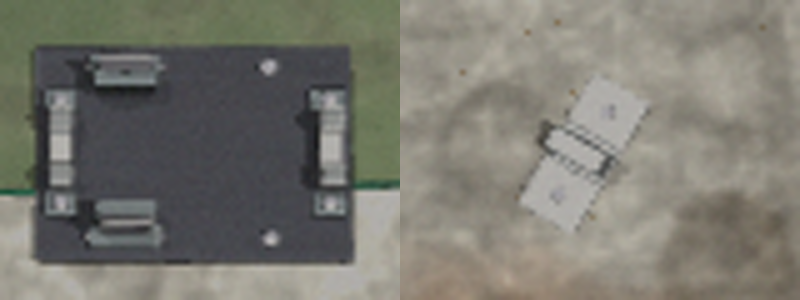

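```bash
cat >> h.py <<'E'
def ray(uv,c,z):
    uv=np.atleast_2d(uv).astype(float);R=np.array(c['R']);t=np.array(c['t']);C=-R.T@t
    p=np.c_[uv,np.ones(len(uv))]@np.linalg.inv(c['mtx']).T@R
    return C+p*((z-C[2])/p[:,2:])
def rows(target,az):
    """tool-frame shift (cm) and turn about tool z (deg) from now to world target with tool y at azimuth az, plus tilt fix"""
    s=robot.read_state();T=Ro.from_quat(s['orientation'])
    d=T.inv().apply(np.array(target)-s['eef_pos'])*100
    a=np.radians(az);y=np.array([np.cos(a),np.sin(a),0]);z=np.array([0,0,-1.]);G=Ro.from_matrix(np.c_[np.cross(y,z),y,z])
    print('pos',s['eef_pos'].round(4),'shift',d.round(2),'turn',np.degrees((T.inv()*G).as_rotvec()).round(1),'F',s['contact_force'].round(1),'t',s['clock'],'w',round(s['gripper_width']*9.18,2),'gf',s['gripper_force'],'q7',s['qpos'][6].round(2))
E
python3 - <<'E'
from h import *
im=cv2.imread('pics/top0.png');W=np.load('top0.npy');c=robot.get_calibration('top')
hsv=cv2.cvtColor(im,cv2.COLOR_BGR2HSV)
def show(nm,m,off,z,k=None):
    n,l,st,_=cv2.connectedComponentsWithStats(m.astype(np.uint8));i=1+np.argmax(st[1:,4])
    ys,xs=np.where(l==i);p=ray(np.c_[xs+off[0],ys+off[1]],c,z)
    r=cv2.minAreaRect(p[:,:2].astype(np.float32)*1000);print(nm,len(p),np.round(r[0],1),np.round(r[1],1),round(r[2],1))
v=hsv[...,2].astype(int);s=hsv[...,1].astype(int)
print('tube profile row 225',im[225,428:452].tolist())
g=W[182:270,425:455,2]>.009
show('tube depth',g,(425,182),.017)
show('plate dark',(v[160:220,310:390]<95),(310,160),.008)
b=im[206:266,216:276].astype(int)
show('cover',(b.min(2)>165),(216,206),.005)
h=W[206:266,216:276,2]>.022
show('rib',h,(216,206),.039)
rows([.486,-.283,.2],-93)
E
```

```text
tube profile row 225 [[151, 163, 167], [152, 165, 167], [154, 165, 172], [151, 163, 166], [149, 161, 165], [150, 164, 165], [145, 158, 162], [99, 107, 112], [70, 74, 77], [68, 68, 68], [160, 164, 160], [169, 172, 172], [167, 170, 167], [165, 168, 165], [165, 167, 167], [128, 131, 134], [125, 135, 141], [130, 141, 144], [132, 143, 145], [129, 142, 145], [132, 143, 148], [133, 143, 149], [131, 144, 148], [134, 143, 147]]
tube depth 467 [ 486.5 -282. ] [ 21.8 219.7] 85.3
plate dark 2423 [595.2 -19.1] [236.3 130. ] 88.9
cover 107 [439.9 303.9] [33.8 29.7] 59.4
rib 65 [464.1 289.1] [38.  13.8] 58.2
pos [0.2141 0.5867 0.24  ] shift [-55.36 -72.38   4.11] turn [-0.00e+00  1.00e-01  1.63e+02] F [ 0.4 -0.6 -0.5] t 0.1 w 9.16 gf 0.0 q7 -0.08
```

Run:
```python
from h import *
im=cv2.imread('pics/top0.png').astype(int);c=robot.get_calibration('top');W=np.load('top0.npy')
g=W[...,2]>.009
pts=[]
for v in range(195,258):
    u=[x for x in range(430,450) if im[v,x].min()>155 and im[v,x,0]>=im[v,x,2]-4 and g[v,x]]
    if u: pts.append((np.median(u),v))
p=ray(pts,c,.017)[:,:2]*1000
k=np.polyfit(p[:,0],p[:,1],1);print(len(p),'az',np.degrees(np.arctan(k[0])),'y at 486.5',np.polyval(k,486.5),'resid',np.std(p[:,1]-np.polyval(k,p[:,0])))
```

```text
62 az -6.532749977653962 y at 486.5 -284.45263366511523 resid 1.9175842014014448
```

Request:
{"method": "servo_tool", "body": {
  "targets": [
    [[-3,-4,0,0,0,0],[-3,-4,0,0,0,0],[-3,-4,0,0,0,0],[-3,-4,0,0,0,0],[-3,-4,0,0,0,0],[-3,-4,0,0,0,0],[-3,-4,0,0,0,0],[-3,-4,0,0,0,8],[-3,-4,0,0,0,0],[-3,-4,0,0,0,0],[-3,-4,0,0,0,0],[-3,-4,0,0,0,0],[-3,-4,0,0,0,0],[-3,-4,0,0,0,0],[-3,-4,0,0,0,0],[-3,-4,0,0,0,0],[-3,-4,0,0,0,0],[-3,-4,0,0,0,0]]
  ],
  "gripper": 5
}}

```text
clock: 1.9
eef_pos: [0.4067, -0.2915, 0.2406]
orientation: [0.242, 0.97, 0.0, 0.0]
contact_force: [0.9, 1.2, 1.1]
gripper_width: 0.545
gripper_force: 0.0
```

Request:
{"method": "servo_tool", "body": {
  "targets": [
    [[0,0,0,0,0,7.85],[0,0,0,0,0,7.85],[0,0,0,0,0,7.85],[0,0,0,0,0,7.85],[0,0,0,0,0,7.85],[0,0,0,0,0,7.85],[0,0,0,0,0,7.85],[0,0,0,0,0,7.85],[0,0,0,0,0,7.85],[0,0,0,0,0,7.85],[0,0,0,0,0,7.85],[0,0,0,0,0,7.85],[0,0,0,0,0,7.85],[0,0,0,0,0,7.85],[0,0,0,0,0,7.85],[0,0,0,0,0,7.85],[0,0,0,0,0,7.85],[0,0,0,0,0,7.85],[0,0,0,0,0,7.85],[0,0,0,0,0,7.85]]
  ]
}}

```text
clock: 3.9
eef_pos: [0.4066, -0.2896, 0.2405]
orientation: [0.999, -0.047, -0.0, -0.0]
contact_force: [0.4, -0.0, -0.7]
gripper_width: 0.543
gripper_force: 0.0
```

```bash
python3 -c "
from h import *
rows([.4865,-.283,.017],-95)"
```

```text
pos [ 0.4066 -0.2896  0.2405] shift [ 7.9  -1.39 22.34] turn [-0.   0.  -0.4] F [ 0.4 -0.  -0.7] t 3.9 w 4.99 gf 0.0 q7 -0.57
```

Request:
{"method": "servo_tool", "body": {
  "targets": [
    [[4,-0.7,4,0,0,0],[3.9,-0.7,4,0,0,0],[0,0,4,0,0,0],[0,0,4,0,0,0],[0,0,3,0,0,0],[0,0,2,0,0,0],[0,0,1,0,0,0],[0,0,0.4,0,0,0],[0,0,0,0,0,0],[0,0,0,0,0,0]]
  ]
}}

```text
clock: 4.9
eef_pos: [0.4777, -0.284, 0.027]
orientation: [0.999, -0.044, 0.001, 0.0]
contact_force: [0.8, -0.3, -0.2]
gripper_width: 0.547
gripper_force: 0.0
```

Request:
{"method": "servo_tool", "body": {
  "targets": [
    [[0,0,0,0,0,0],[0,0,0,0,0,0],[0,0,0,0,0,0],[0,0,0,0,0,0],[0,0,0,0,0,0],[0,0,0,0,0,0],[0,0,0,0,0,0],[0,0,0,0,0,0]]
  ],
  "gripper": 0
}}

```text
clock: 5.7
eef_pos: [0.4773, -0.2836, 0.0262]
orientation: [0.999, -0.044, 0.0, -0.0]
contact_force: [-0.8, 0.4, 2.5]
gripper_width: 0.176
gripper_force: 30.0
```

Request:
{"method": "servo_tool", "body": {
  "targets": [
    [[0,0,0,0,0,0],[0,0,0,0,0,0],[0,0,0,0,0,0],[0.9,0,0.5,0,0,0],[0,0,0.4,0,0,0],[0,0,0,0,0,0],[0,0,0,0,0,0]]
  ],
  "gripper": 4
}}

```text
clock: 6.4
eef_pos: [0.4859, -0.2844, 0.0168]
orientation: [0.999, -0.044, -0.0, -0.0]
contact_force: [0.3, 0.4, 0.5]
gripper_width: 0.436
gripper_force: 0.0
```

Request:
{"method": "servo_tool", "body": {
  "targets": [
    [[0,0,0,0,0,0],[0,0,0,0,0,0],[0,0,0,0,0,0],[0,0,0,0,0,0],[0,0,0,0,0,0],[0,0,0,0,0,0],[0,0,0,0,0,0]]
  ],
  "gripper": 0
}}

```text
clock: 7.1
eef_pos: [0.4862, -0.2845, 0.0172]
orientation: [0.999, -0.044, 0.0, -0.0]
contact_force: [-1.7, 0.3, 2.2]
gripper_width: 0.181
gripper_force: 30.0
```

Request:
{"method": "servo_tool", "body": {
  "targets": [
    [[0,0,-2,0,0,0],[0,0,-3,0,0,0],[0,0,-3,0,0,0],[0,0,-3,0,0,0],[0,0,-2,0,0,0],[0,0,0,0,0,0]]
  ]
}}

```text
clock: 7.7
eef_pos: [0.4872, -0.2854, 0.1494]
orientation: [0.999, -0.044, 0.002, 0.001]
contact_force: [-0.3, 0.1, -1.0]
gripper_width: 0.187
gripper_force: 30.0
```

```bash
python3 -c "
from h import *
rows([.595,-.015,.12],-1.1)"
```

```text
pos [ 0.4872 -0.2854  0.1494] shift [  8.35 -27.89   2.94] turn [  0.2  -0.1 -93.9] F [-0.3  0.1 -1. ] t 7.7 w 1.71 gf 29.982662200927734 q7 -0.54
```

Request:
{"method": "servo_tool", "body": {
  "targets": [
    [[1.2,-4,0,0,0,0],[1.2,-4,0,0,0,0],[1.2,-4,0,0,0,0],[1.2,-4,0,0,0,0],[1.2,-4,0,0,0,0],[1.2,-4,0,0,0,0],[1.1,-3.8,0,0,0,0],[0,0,0,0,0,-7.8],[0,0,0,0,0,-7.8],[0,0,0,0,0,-7.8],[0,0,0,0,0,-7.8],[0,0,0,0,0,-7.8],[0,0,0,0,0,-7.8],[0,0,0,0,0,-7.8],[0,0,0,0,0,-7.8],[0,0,0,0,0,-7.8],[0,0,0,0,0,-7.8],[0,0,0,0,0,-7.8],[0,0,0,0,0,-7.8]]
  ]
}}

```text
clock: 9.6
eef_pos: [0.5926, -0.0145, 0.1459]
orientation: [0.714, 0.7, -0.0, -0.001]
contact_force: [-0.1, -0.2, -1.4]
gripper_width: 0.181
gripper_force: 30.0
```

Run:
```python
from h import *
rows([.595,-.015,.12],-1.1)
im,d,W,c=cloud('top');cv2.imwrite('pics/top1.png',cv2.resize(im[140:240,270:430],None,fx=4,fy=4,interpolation=cv2.INTER_CUBIC))
for n in ('top',):
    m=(W[...,2]>.125)&(W[...,2]<.16)&(abs(W[...,0]-.595)<.06)&(abs(W[...,1]+.015)<.15)
    p=W[m];print(len(p),np.percentile(p[:,1],[0.5,99.5]),np.median(p[:,2]))
    for s in(1,-1):
        q=p[s*(p[:,1]+.015)>.07];print(s,len(q),q.mean(0).round(4),q.min(0).round(3),q.max(0).round(3))
```

```text
pos [ 0.5926 -0.0145  0.1459] shift [-0.05  0.24  2.59] turn [-0.1 -0.  -0. ] F [-0.1 -0.2 -1.4] t 9.6 w 1.66 gf 29.980967044830322 q7 0.32
192 [-0.12116846  0.0969054 ] 0.14592969842902348
1 110 [0.5927 0.0762 0.1448] [0.585 0.056 0.13 ] [0.602 0.097 0.155]
-1 68 [ 0.5887 -0.1087  0.1455] [ 0.58  -0.122  0.138] [ 0.598 -0.094  0.155]
```

View pics/top1.png

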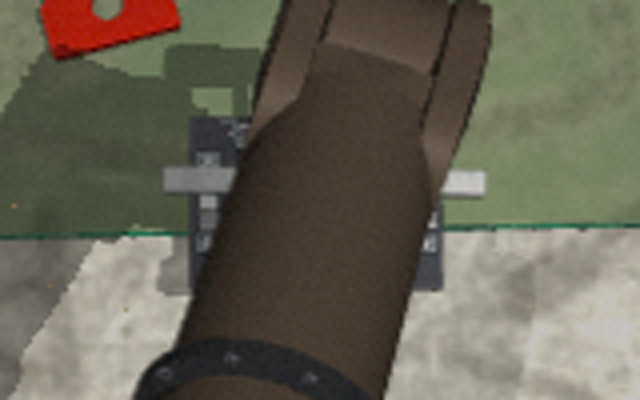

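The tube is gripped and square with the cradle. Its left end is at (163,180) and its right end at (485,184) in the crop, above both saddles, so I'm lowering it with small corrections.

Request:
{"method": "servo_tool", "body": {
  "targets": [
    [[-0.3,0.4,1,0,0,0],[0,0,2,0,0,0],[0,0,2,0,0,0],[0,0,2,0,0,0],[0,0,1,0,0,0],[0,0,0.5,0,0,0],[0,0,0.3,0,0,0],[0,0,0.2,0,0,0],[0,0,0,0,0,0],[0,0,0,0,0,0]]
  ]
}}

```text
clock: 10.65
eef_pos: [0.5976, -0.0179, 0.0577]
orientation: [0.716, 0.698, 0.0, 0.0]
contact_force: [-0.6, 0.0, -1.2]
gripper_width: 0.181
gripper_force: 30.0
```

Run:
```python
from h import *
rows([.597,-.018,.0472],-1.1)
```

```text
pos [ 0.5976 -0.0179  0.0577] shift [-0.01 -0.06  1.05] turn [ 0.1 -0.  -0.4] F [-0.6  0.  -1.2] t 10.65 w 1.66 gf 29.982674717903137 q7 0.39
```

Request:
{"method": "servo_tool", "body": {
  "targets": [
    [[0,-0.05,0.3,0,0,-0.4],[0,0,0.3,0,0,0],[0,0,0.2,0,0,0],[0,0,0.2,0,0,0],[0,0,0.1,0,0,0],[0,0,0,0,0,0],[0,0,0,0,0,0]]
  ]
}}

```text
clock: 11.35
eef_pos: [0.5967, -0.0179, 0.0472]
orientation: [0.714, 0.701, 0.0, -0.0]
contact_force: [-4.9, 0.6, 14.3]
gripper_width: 0.179
gripper_force: 30.0
```

Contact comes at the expected home height. I'm opening and retreating, then checking.

Request:
{"method": "servo_tool", "body": {
  "targets": [
    [[0,0,0,0,0,0],[0,0,0,0,0,0],[0,0,0,0,0,0],[0,0,0,0,0,0],[0,0,-1,0,0,0],[0,0,-2,0,0,0],[0,0,-3,0,0,0],[0,0,-4,0,0,0],[0,0,-4,0,0,0],[0,0,-1,0,0,0]]
  ],
  "gripper": 3.5
}}

```text
clock: 12.35
eef_pos: [0.5988, -0.0187, 0.2011]
orientation: [0.714, 0.7, 0.002, 0.002]
contact_force: [-0.1, -0.4, 0.3]
gripper_width: 0.383
gripper_force: 0.0
```

Run:
```python
from h import *
rows([.4643,.2893,.12],-31.5)
```

```text
pos [ 0.5988 -0.0187  0.2011] shift [ 30.54 -14.08   8.03] turn [ 0.4 -0.1 30.4] F [-0.1 -0.4  0.3] t 12.35 w 3.51 gf 0.0 q7 0.28
```

Request:
{"method": "servo_tool", "body": {
  "targets": [
    [[4,-1.8,0.5,0,0,0],[4,-1.8,0.5,0,0,0],[4,-1.8,0.5,0,0,0],[4,-1.8,0.5,0,0,0],[4,-1.8,1,0,0,0],[4,-1.8,1,0,0,0],[4,-1.8,1,0,0,0],[2.5,-1.5,1,0,0,0],[0,0,1,0,0,7.6],[0,0,1,0,0,7.6],[0,0,0,0,0,7.6],[0,0,0,0,0,7.6],[0,0,0,0,0,0]]
  ]
}}

```text
clock: 13.65
eef_pos: [0.4611, 0.2896, 0.116]
orientation: [0.873, 0.488, -0.0, 0.0]
contact_force: [-0.4, 0.5, 0.1]
gripper_width: 0.381
gripper_force: 0.0
```

Run:
```python
from h import *
rows([.4643,.2893,.03],-31.5)
im,d,W,c=cloud('top');cv2.imwrite('pics/top2.png',cv2.resize(im[150:260,210:410],None,fx=4,fy=4,interpolation=cv2.INTER_CUBIC))
w=W[150:225,290:400];im2=im[150:225,290:400]
m=(abs(w[...,2]-.047)<.009)&(abs(w[...,0]-.595)<.013)
p=w[m];r=cv2.minAreaRect(p[:,:2].astype(np.float32)*1000);print(len(p),r,np.median(p[:,2]))
for a,b in((-.13,-.1),(-.08,-.05),(-.05,0),(0,.05),(.07,.1)):
    q=p[(p[:,1]>a)&(p[:,1]<b)];print(a,len(q),q.mean(0).round(4))
```

```text
pos [0.4611 0.2896 0.116 ] shift [0.15 0.29 8.6 ] turn [ 0.   0.  -0.1] F [-0.4  0.5  0.1] t 13.65 w 3.5 gf 0.0 q7 -0.67
459 ((595.7193603515625, -16.942298889160156), (22.223112106323242, 219.375732421875), 0.3305712938308716) 0.04759160557101674
-0.13 56 [ 0.5938 -0.1125  0.0478]
-0.08 65 [ 0.5943 -0.065   0.0477]
-0.05 103 [ 0.5951 -0.0242  0.0478]
0 102 [0.5961 0.0256 0.0475]
0.07 47 [0.5971 0.0826 0.0476]
```

View pics/top2.png

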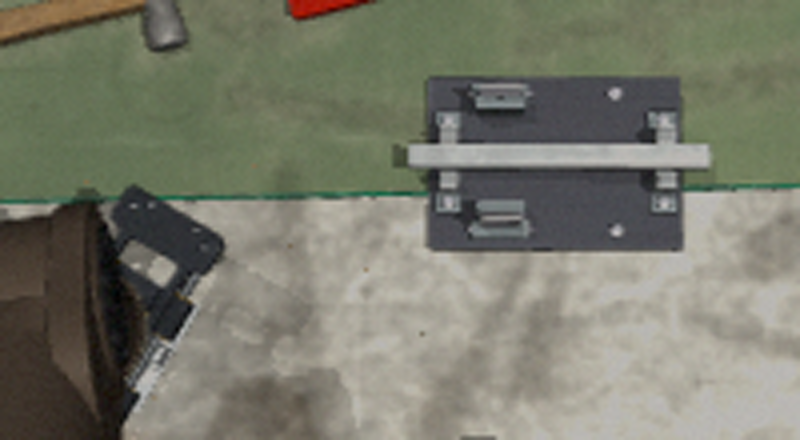

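The tube lies home and level: its top is at 47.6 mm all along, and it shows at (408..710,155) in the crop. Next, the cover.

Request:
{"method": "servo_tool", "body": {
  "targets": [
    [[0.15,0.3,2,0,0,0],[0,0,3,0,0,0],[0,0,2,0,0,0],[0,0,1,0,0,0],[0,0,0.5,0,0,0],[0,0,0,0,0,0],[0,0,0,0,0,0]]
  ]
}}

```text
clock: 14.4
eef_pos: [0.4652, 0.2896, 0.0319]
orientation: [0.872, 0.489, 0.001, -0.0]
contact_force: [-0.4, 0.8, 0.3]
gripper_width: 0.38
gripper_force: 0.0
```

Run:
```python
from h import *
rows([.4643,.2893,.0195],-31.5)
```

```text
pos [0.4652 0.2896 0.0319] shift [-0.07 -0.07  1.24] turn [ 0.  -0.1  0.1] F [-0.4  0.8  0.3] t 14.4 w 3.49 gf 0.0 q7 -0.56
```

Request:
{"method": "servo_tool", "body": {
  "targets": [
    [[-0.07,-0.07,0.4,0,0,0],[0,0,0.4,0,0,0],[0,0,0.3,0,0,0],[0,0,0.1,0,0,0],[0,0,0,0,0,0],[0,0,0,0,0,0]]
  ]
}}

```text
clock: 15.0
eef_pos: [0.4635, 0.2892, 0.0193]
orientation: [0.872, 0.489, -0.0, -0.0]
contact_force: [-1.2, -0.2, 4.9]
gripper_width: 0.382
gripper_force: 2.8
```

Request:
{"method": "servo_tool", "body": {
  "targets": [
    [[0,0,0,0,0,0],[0,0,0,0,0,0],[0,0,0,0,0,0],[0,0,0,0,0,0],[0,0,0,0,0,0],[0,0,0,0,0,0],[0,0,0,0,0,0],[0,0,0,0,0,0]]
  ],
  "gripper": 0
}}

```text
clock: 15.8
eef_pos: [0.4643, 0.2891, 0.0193]
orientation: [0.872, 0.489, 0.0, 0.0]
contact_force: [2.4, -0.2, 4.8]
gripper_width: 0.153
gripper_force: 31.3
```

Request:
{"method": "servo_tool", "body": {
  "targets": [
    [[0,0,-1,0,0,0],[0,0,-3,0,0,0],[0,0,-4,0,0,0],[0,0,-4,0,0,0],[0,0,-3,0,0,-7.6],[0,0,0,0,0,-7.6],[0,0,0,0,0,-7.6],[0,0,0,0,0,-7.6],[0,0,0,0,0,0]]
  ]
}}

```text
clock: 16.7
eef_pos: [0.463, 0.2888, 0.1693]
orientation: [0.713, 0.701, -0.0, -0.0]
contact_force: [0.0, -0.1, -1.9]
gripper_width: 0.155
gripper_force: 31.0
```

Run:
```python
from h import *
rows([.596,.0263,.14],-1.1)
```

```text
pos [0.463  0.2888 0.1693] shift [-26.03  13.72   2.91] turn [-0.1  0.   0.2] F [ 0.  -0.1 -1.9] t 16.7 w 1.42 gf 31.009605197177734 q7 -0.29
```

Request:
{"method": "servo_tool", "body": {
  "targets": [
    [[-4,2.1,0,0,0,0.2],[-4,2.1,0,0,0,0],[-4,2.1,0,0,0,0],[-4,2.1,0,0,0,0],[-4,2.1,0,0,0,0],[-3,1.6,0,0,0,0],[-2,1.1,0,0,0,0],[-1,0.5,1,0,0,0],[0,0,1,0,0,0],[0,0,0.5,0,0,0],[0,0,0,0,0,0]]
  ]
}}

```text
clock: 17.8
eef_pos: [0.5937, 0.0284, 0.1425]
orientation: [0.714, 0.7, -0.001, -0.001]
contact_force: [0.4, 0.2, -1.6]
gripper_width: 0.152
gripper_force: 31.0
```

Run:
```python
from h import *
rows([.596,.0263,.075],-1.1)
im,d,W,c=cloud('top');cs=cloud('scene')
a=cv2.resize(im[150:230,290:400],None,fx=3.6,fy=3.6,interpolation=cv2.INTER_CUBIC);b=cs[0][170:250,290:400];b=cv2.resize(b,None,fx=3.6,fy=3.6,interpolation=cv2.INTER_CUBIC)
cv2.imwrite('pics/c3.png',np.hstack([a,b]))
for n,w in(('top',W),('scene',cs[2])):
    m=(w[...,2]>.11)&(w[...,2]<.142)&(abs(w[...,0]-.596)<.06)&(abs(w[...,1]-.026)<.035)
    p=w[m];
    if len(p)>5: print(n,len(p),p.min(0).round(4),p.max(0).round(4),np.median(p[:,2]))
```

```text
pos [0.5937 0.0284 0.1425] shift [-0.21  0.26  6.75] turn [-0.2 -0.  -0.1] F [ 0.4  0.2 -1.6] t 17.8 w 1.4 gf 31.011456198611995 q7 0.25
scene 228 [0.5482 0.0065 0.1218] [0.637  0.0493 0.1416] 0.12789876593429494
```

View pics/c3.png

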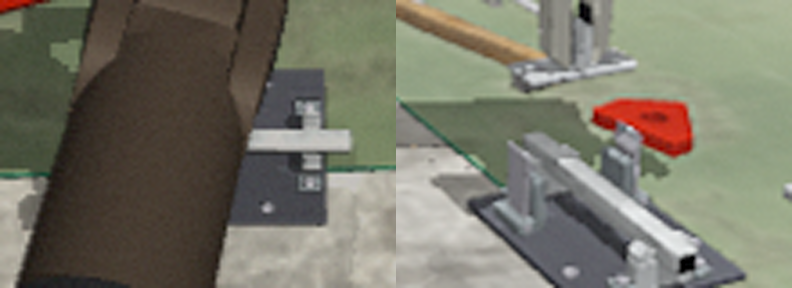

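The scene crop shows the cover level in the gripper at (575,72), above the tube and square to the catches. I'm lowering it to just above the catches.

Request:
{"method": "servo_tool", "body": {
  "targets": [
    [[-0.2,0.3,1,0,0,0],[0,0,1.5,0,0,0],[0,0,1.2,0,0,0],[0,0,0.8,0,0,0],[0,0,0.3,0,0,0],[0,0,0,0,0,0],[0,0,0,0,0,0]]
  ]
}}

```text
clock: 18.6
eef_pos: [0.5984, 0.0241, 0.0964]
orientation: [0.715, 0.699, 0.0, 0.0]
contact_force: [0.3, -0.2, -2.2]
gripper_width: 0.15
gripper_force: 31.0
```

Run:
```python
from h import *
rows([.5965,.0263,.0675],-1.1)
```

```text
pos [0.5984 0.0241 0.0964] shift [ 0.22 -0.19  2.89] turn [ 0.   0.  -0.2] F [ 0.3 -0.2 -2.2] t 18.6 w 1.38 gf 31.01203410202288 q7 0.3
```

Request:
{"method": "servo_tool", "body": {
  "targets": [
    [[0.2,-0.2,0,0,0,-0.2],[0,0,0.4,0,0,0],[0,0,0.4,0,0,0],[0,0,0.2,0,0,0],[0,0,0.2,0,0,0],[0,0,0,0,0,0],[0,0,0,0,0,0]]
  ]
}}

```text
clock: 19.3
eef_pos: [0.5962, 0.0262, 0.0841]
orientation: [0.714, 0.701, -0.0, 0.0]
contact_force: [-0.1, 0.4, -2.0]
gripper_width: 0.154
gripper_force: 31.0
```

Run:
```python
from h import *
rows([.5965,.0263,.0675],-1.1)
```

```text
pos [0.5962 0.0262 0.0841] shift [0.01 0.03 1.66] turn [-0.  0.  0.] F [-0.1  0.4 -2. ] t 19.3 w 1.41 gf 31.011392903892556 q7 0.31
```

Request:
{"method": "servo_tool", "body": {
  "targets": [
    [[0,0,0.2,0,0,0],[0,0,0.2,0,0,0],[0,0,0.2,0,0,0],[0,0,0,0,0,0]]
  ]
}}

```text
clock: 19.7
eef_pos: [0.5965, 0.0262, 0.078]
orientation: [0.714, 0.701, 0.0, 0.0]
contact_force: [0.8, 0.3, -2.6]
gripper_width: 0.15
gripper_force: 31.0
```

Request:
{"method": "servo_tool", "body": {
  "targets": [
    [[0,0,0.2,0,0,0],[0,0,0.2,0,0,0],[0,0,0,0,0,0]]
  ]
}}

```text
clock: 20.0
eef_pos: [0.597, 0.0261, 0.0746]
orientation: [0.714, 0.701, 0.001, 0.001]
contact_force: [0.7, -0.9, 3.8]
gripper_width: 0.152
gripper_force: 31.4
```

Request:
{"method": "servo_tool", "body": {
  "targets": [
    [[0,0,0.2,0,0,0],[0,0,0.2,0,0,0],[0,0,0,0,0,0]]
  ]
}}

```text
clock: 20.3
eef_pos: [0.5963, 0.0262, 0.0705]
orientation: [0.714, 0.701, 0.0, 0.0]
contact_force: [-0.0, -0.2, -2.0]
gripper_width: 0.153
gripper_force: 31.3
```

The push has dropped off, so the catches have snapped over at about 3 mm. I'm continuing down to the seat.

Request:
{"method": "servo_tool", "body": {
  "targets": [
    [[0,0,0.2,0,0,0],[0,0,0.15,0,0,0],[0,0,0,0,0,0]]
  ]
}}

```text
clock: 20.6
eef_pos: [0.5959, 0.0263, 0.0678]
orientation: [0.714, 0.701, 0.0, -0.001]
contact_force: [-6.9, 0.9, 21.7]
gripper_width: 0.153
gripper_force: 32.6
```

Request:
{"method": "servo_tool", "body": {
  "targets": [
    [[0,0,0.1,0,0,0],[0,0,0,0,0,0],[0,0,0,0,0,0]]
  ]
}}

```text
clock: 20.9
eef_pos: [0.596, 0.0263, 0.0678]
orientation: [0.714, 0.701, 0.001, -0.001]
contact_force: [-11.1, 1.7, 32.5]
gripper_width: 0.149
gripper_force: 33.3
```

Run:
```python
from h import *
im,d,W,c=cloud('scene')
cv2.imwrite('pics/c4.png',cv2.resize(im[180:260,290:400],None,fx=6,fy=6,interpolation=cv2.INTER_CUBIC))
rows([.5965,.0263,.0675],-1.1)
```

```text
pos [0.596  0.0263 0.0678] shift [0.   0.05 0.03] turn [ 0.  -0.1  0. ] F [-10.3   1.7  33.6] t 20.95 w 1.39 gf 33.264808400999755 q7 0.33
```

View pics/c4.png

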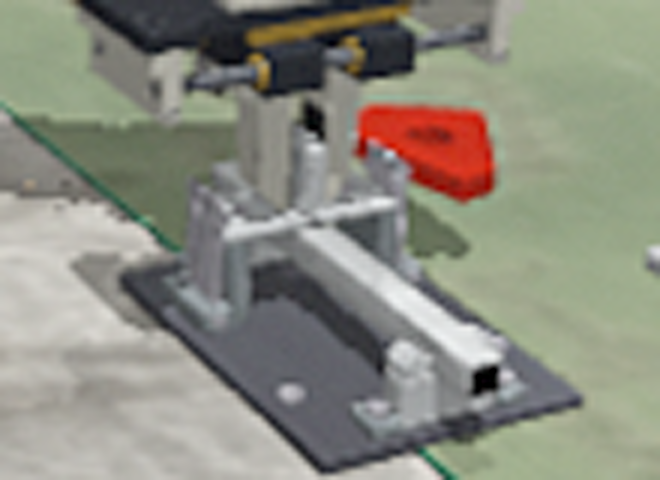

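The picture shows the cover flat at (310,215) between two upright catches at (205,235) and (395,190). The tube is home, and the arm is pressing with about 33 N.

```bash
python3 -c "
from plant import robot
print(robot.finish_job())"
```

```text
the job is handed in; nothing more can be done
None
```

I handed the job in at about 21 s: the tube is home and level in both saddles, and the cover looks flat on its seat with both catches snapped. The gripper still holds it by the rib, pressing at about 33 N, and no verdict came back.

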